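# Grade the bronze bells along the listening plank

## Task

Line up the four bronze bells in order of size on the plank's four cork pads, one bell centred on each pad: the largest on the pad next to the pickup box (the box with the knob), then smaller and smaller, with the smallest on the pad at the far end. Set each bell down upright and gently, without tipping or dropping it, and leave them all standing still.

Things in the scene. Friction and masses are not known exactly. Their poses are not given: they have to be found in the camera images.
- bell_48: The smallest of four loose bronze dome bells, about 140 g: dome 48 mm across its flat bottom rim, 30 mm high, with an upright round wooden handle, 18 mm thick, on a thin brass neck in the middle of its top. The whole bell is 80 mm tall; the wood spans heights 36 to 80 mm and is what to grip, from above. Origin: centre of the underside, z up along the handle; round, so its yaw means nothing. Stands upright on the table at the start.
- bell_60: The second smallest of four loose bronze dome bells, about 220 g: dome 60 mm across its flat bottom rim, 38 mm high, with an upright round wooden handle, 18 mm thick, on a thin brass neck in the middle of its top. The whole bell is 88 mm tall; the wood spans heights 44 to 88 mm and is what to grip, from above. Origin: centre of the underside, z up along the handle; round, so its yaw means nothing. Stands upright on the table at the start.
- bell_72: The second largest of four loose bronze dome bells, about 330 g: dome 72 mm across its flat bottom rim, 46 mm high, with an upright round wooden handle, 18 mm thick, on a thin brass neck in the middle of its top. The whole bell is 96 mm tall; the wood spans heights 52 to 96 mm and is what to grip, from above. Origin: centre of the underside, z up along the handle; round, so its yaw means nothing. Stands upright on the table at the start.
- bell_84: The largest of four loose bronze dome bells, about 450 g: dome 84 mm across its flat bottom rim, 54 mm high, with an upright round wooden handle, 18 mm thick, on a thin brass neck in the middle of its top. The whole bell is 104 mm tall; the wood spans heights 60 to 104 mm and is what to grip, from above. Origin: centre of the underside, z up along the handle; round, so its yaw means nothing. Stands upright on the table at the start.
- pad_a: One of four identical fixed round cork pads, 88 mm across and 6 mm thick, in a straight row at 98 mm spacing along a low wooden plank (100 mm wide, 590 mm long, 18 mm thick) that lies on the table beyond the bells. Which pad is where in the row varies. Origin: centre of its underside, on top of the plank (18 mm above the table); the bell stands on the pad's top, 6 mm above the origin.
- pad_b: One of four identical fixed round cork pads, 88 mm across and 6 mm thick, in a straight row at 98 mm spacing along a low wooden plank (100 mm wide, 590 mm long, 18 mm thick) that lies on the table beyond the bells. Which pad is where in the row varies. Origin: centre of its underside, on top of the plank (18 mm above the table); the bell stands on the pad's top, 6 mm above the origin.
- pad_c: One of four identical fixed round cork pads, 88 mm across and 6 mm thick, in a straight row at 98 mm spacing along a low wooden plank (100 mm wide, 590 mm long, 18 mm thick) that lies on the table beyond the bells. Which pad is where in the row varies. Origin: centre of its underside, on top of the plank (18 mm above the table); the bell stands on the pad's top, 6 mm above the origin.
- pad_d: One of four identical fixed round cork pads, 88 mm across and 6 mm thick, in a straight row at 98 mm spacing along a low wooden plank (100 mm wide, 590 mm long, 18 mm thick) that lies on the table beyond the bells. Which pad is where in the row varies. Origin: centre of its underside, on top of the plank (18 mm above the table); the bell stands on the pad's top, 6 mm above the origin.
- pickup_box: Fixed pickup box on one end of the plank (either end), in line with the pads: 84 x 74 mm, 42 mm high, black below, pale paper lid with a black knob (up to 58 mm high) and a small black switch. Its centre lies 100 mm from the centre of the nearest pad; the opposite end of the plank has only a plain dark wooden stop, 30 mm high. Origin: centre of its underside, on top of the plank.
Things that resemble listed ones, but are neither listed nor needed, are in the scene too. Leave any green look-alike of the bell_72 alone.

How it is judged:
By the outcome, as a careful person would: the job done as asked, in the order asked, and still so for the second after the job is handed in, with the robot touching nothing.
It also fails if it takes over 109 s, if anything falls off the work surface, if the arm or the gripper's body presses on something with over 40 N, if the wrist force passes 120 N, or if a joint passes its speed limit or range.

## Robot

A 6-joint arm with a two-finger parallel gripper is mounted at the origin on the work surface. World frame = base frame: x ahead of the robot, y to its left, z up, the work surface at z = 0. Lengths are in m, angles in rad, forces in N, time in s.
With the tool pointing down it reaches from about 0.375 to 0.9 m from the base axis. Payload 3.1 kg.
Tool frame: the origin (TCP) lies midway between the tips of the shut fingers; the grasp point (between the pads) lies 19 mm behind it; x points along the fingers, z is the direction in which the jaws open and shut, and the axes are right-handed (so a half turn about x gives the same grasp; the last joint's range is limited). The gripper opens to 87 mm and grips with 3 to 60 N. Pads are 19 mm wide; open, the fingers measure 117 mm over their backs; the gripper's body (75 mm by 190 mm) begins 51 mm behind the grasp point.
Start: joints at [1.02, 0.527, 1.433, -0, 1.181, -0.178], TCP at [0.227, 0.582, 0.2] pointing down, gripper open.
Joint ranges: [-3.08, 3.08], [-0.75, 2.2], [0.22, 2.44], [-1.43, 4.57], [0, 2.65], [-2.85, 2.85]. Speed limits (rad/s): [2.79, 2.79, 3.14, 3.14, 3.14, 3.14].

## Interface

Orientations are given as a unit quaternion [x, y, z, w].
In Python, from rig import readout, imaging, robot gives the robot as it stands. The module is installed in compiled form; this text tells all that it offers.
- The arm moves only by the tool play_rows, never from a script. Its argument "rows" is text: rows parted by semicolons, each of 7 numbers parted by spaces: the turn, a rotation vector about the tool's x, y, z in rad, then the shift along the tool's x, y, z in mm, then the closure, from 0 (fully open) to 1 (shut). In form: ax ay az tx ty tz gripper; .... A call has 1 to 8 rows; each row shifts and turns the commanded pose from where the row before left it, along the tool's axes as they then stand; what a row does not reach is not made up. A row lasts 1/12 s, in which the tool goes at most 41.7 mm and 7.16 degrees, less where a joint would pass 70% of its speed; a pose out of reach is approached as far as the arm can. A call with a gripper value outside its range is refused whole. The fingers move at their own pace and stop on an object; "squeeze" is the grip in N (left out, the last holds). Time passes only in rows, so rows that do not move let the fingers close. It gives the time, the measured TCP pose, the force and the opening at its end, in the units of the state.
- readout.get_obs(): the state, without advancing time (a new reading comes with each control period).
- imaging.camera(name): name is "scene" or "top"; returns the picture (400x640x3 uint8, blue, green, red); there is no depth.
- imaging.camera_info(name): a dict with "K" (3x3 intrinsics, pixels), "world_to_cam" (4x4, takes a point from world to camera coordinates). Camera axes: x right, y down, z forward; pixel columns grow to the right and rows downward; lengths in m; the calibration is good to about 2 mm. A picture is of the moment at which its call begins. camera_info takes no time and is no camera call.
- robot.hand_in(): hands the job in, once; it reports no verdict.
The state is a dict: "time": time; "q": joint angles; "joint_velocities": joint speeds; "joint_torque": joint torques, N m; "position": TCP position; "tool_rot": TCP orientation; "ft_force": force on the tool from outside, world axes, zero at the start; "moment": the same for the moment, N m; "grip_width": finger opening in m.
Only numpy, scipy, OpenCV 4.12 (cv2) and the standard library are available. Lean on these libraries where they do the work, as an engineer would, in place of code of your own. Each camera call takes 0.05 s, during which the arm holds its last target. There are 200 camera calls.

## Working session

There is one attempt and no reset: what is moved stays moved. The work goes in short steps, Python scripts to look and compute and a tool call to move; the robot and the scene stay as the last step left them, time stands still between calls to the robot, and variables do not carry over. Pictures are saved under pics/ and viewed, about 12 in all and at most 16, crops included, and the job is handed in when it is done.

Besides the shell and the picture viewer there is one more tool, called as name(argument=value, ...) on one line, values as JSON. play_rows: Moves the arm, as the interface text tells. Its arguments: {"type":"object","properties":{"rows":{"type":"string"},"squeeze":{"type":"number"}},"required":["rows"]}

```bash
mkdir -p pics; python3 - <<'E'
from rig import readout, imaging
import cv2
for n in("scene","top"):
    cv2.imwrite(f"pics/{n}0.png",imaging.camera(n)); i=imaging.camera_info(n); print(n,i["K"],i["world_to_cam"])
o=readout.get_obs(); print(o)
E
```

```text
scene [[418.3400749   0.        311.5442932]
 [  0.        418.3400749 199.7935572]
 [  0.          0.          1.       ]] [[ 0.35507917  0.93460362  0.02085316 -0.16350838]
 [ 0.57322894 -0.20005462 -0.79459847 -0.2374862 ]
 [-0.73846284  0.294099   -0.60677707  1.41135472]
 [ 0.          0.          0.          1.        ]]
top [[518.69923059   0.         330.81611558]
 [  0.         518.69923059 200.53783299]
 [  0.           0.           1.        ]] [[-1.78897735e-02 -9.99839913e-01 -3.22637702e-04 -1.73880119e-03]
 [-9.93400713e-01  1.78111212e-02 -1.13303956e-01  4.66395381e-01]
 [ 1.13291565e-01 -1.70647360e-03 -9.93560320e-01  1.36135692e+00]
 [ 0.00000000e+00  0.00000000e+00  0.00000000e+00  1.00000000e+00]]
{'time': 0.1, 'q': array([ 1.02051316e+00,  5.28400359e-01,  1.43377508e+00, -8.17238510e-05,
        1.18138014e+00, -1.78507650e-01]), 'joint_velocities': array([ 0.00232181, -0.00166949, -0.00361076, -0.0004186 ,  0.00016772,
       -0.00035345]), 'joint_torque': array([-3.60052099e-04, -4.40982378e+01, -1.77147746e+01,  6.34287670e-02,
        5.34261460e-02, -4.73513376e-05]), 'position': array([0.22667038, 0.58169256, 0.19885255]), 'tool_rot': array([-0.39929364,  0.58441181,  0.39867762,  0.58316685]), 'ft_force': array([-0.22215333, -0.31866699, -0.51058523]), 'moment': array([ 3.78945639e-03,  1.23243910e-02, -6.11471824e-05]), 'grip_width': 0.08658151957056757}
```

View pics/scene0.png

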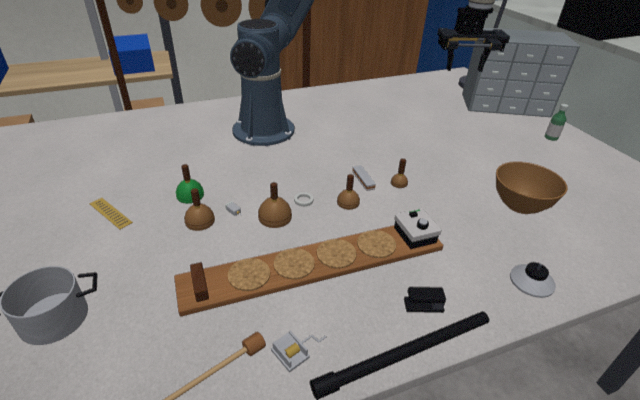

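View pics/top0.png

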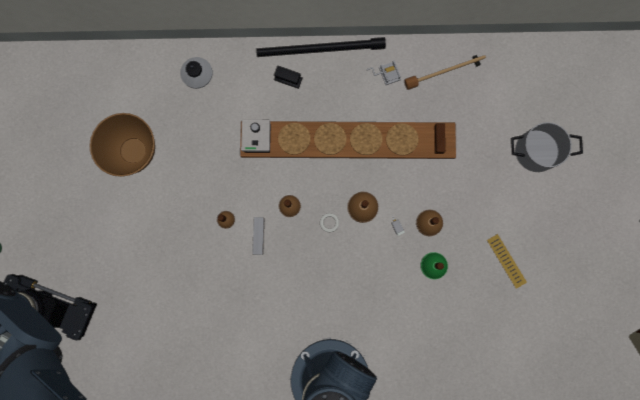

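The top view shows the pickup box at (256,135), at the +y end. The pads are at (294,138), (330,138), (367,138) and (402,138). The bronze bells are 48 at (226,219), 60 at (290,206), 84 at (363,207) and 72 at (430,222). These could be mistaken for a bell: the green look-alike (434,265), the wooden bowl (123,145) and the lid (196,72). I choose the four bronze bells and leave the green one alone.

```bash
cat > h.py <<'E'
import numpy as np, cv2
from rig import imaging
def ray(n,u,v,z):
    i=imaging.camera_info(n);T=i["world_to_cam"];R,t=T[:3,:3],T[:3,3]
    c=-R.T@t; d=R.T@np.linalg.inv(i["K"])@[u,v,1]
    return c+d*(z-c[2])/d[2]
E
python3 - <<'E'
from h import *
im=cv2.imread("pics/top0.png");hsv=cv2.cvtColor(im,cv2.COLOR_BGR2HSV)
m=(((hsv[...,0]<22)&(hsv[...,1]>90))*255).astype('uint8')
B={48:(226,219),60:(290,206),84:(363,207),72:(430,222)}
for s,(u,v) in B.items():
    r=30; sub=np.zeros_like(m); sub[v-r:v+r,u-r:u+r]=m[v-r:v+r,u-r:u+r]
    c=max(cv2.findContours(sub,0,2)[0],key=cv2.contourArea)
    (cx,cy),rad=cv2.minEnclosingCircle(c)
    dark=(sub>0)&(hsv[...,2]<0.6*np.median(hsv[...,2][sub>0]))
    ys,xs=np.nonzero(dark)
    P=ray("top",cx,cy,.012)
    print(s,cx,cy,"r mm",rad*1.355/518.7*1000,"rim",P[:2].round(4))
    print("  dark",len(xs),xs.min(),xs.max(),ys.min(),ys.max(),"top pt",ray("top",xs.mean(),ys.mean(),(s/1000*2/3+.048)-.01)[:2].round(4))
# plank pads: cork mask brighter than plank
hh=hsv[110:165,235:465]
cork=((hh[...,2]>150)&(hh[...,0]<25)&(hh[...,1]>60)).astype('uint8')*255
cork=cv2.morphologyEx(cork,cv2.MORPH_CLOSE,np.ones((5,5)))
cork=cv2.morphologyEx(cork,cv2.MORPH_OPEN,np.ones((7,7)))
for c in cv2.findContours(cork,0,2)[0]:
    if cv2.contourArea(c)<200: continue
    (x,y),r=cv2.minEnclosingCircle(c); print("pad",x+235,y+110,r,ray("top",x+235,y+110,.024).round(4), cv2.contourArea(c))
print(hsv[138,294],hsv[155,294],hsv[138,312])
a=cv2.resize(im[110:285,205:465],None,fx=3,fy=3,interpolation=cv2.INTER_CUBIC)
cv2.imwrite("pics/crop1.png",a)
E
```

```text
48 225.59588623046875 219.17123413085938 r mm 21.502892323397063 rim [0.4225 0.2741]
  dark 17 221 225 216 221 top pt [0.4194 0.268 ]
60 289.261474609375 205.61009216308594 r mm 26.937425262968915 rim [0.4562 0.1023]
  dark 6 287 290 204 206 top pt [0.4499 0.0982]
84 362.5 206.7142791748047 r mm 38.63761567049042 rim [ 0.4496 -0.0954]
  dark 7 362 365 205 207 top pt [ 0.4428 -0.0922]
72 429.3113098144531 222.44338989257812 r mm 33.39541728312233 rim [ 0.4039 -0.274 ]
  dark 12 431 434 219 223 top pt [ 0.4009 -0.2668]
[ 17 124 117] [ 13 144 110] [ 13 146 110]
```

View pics/crop1.png

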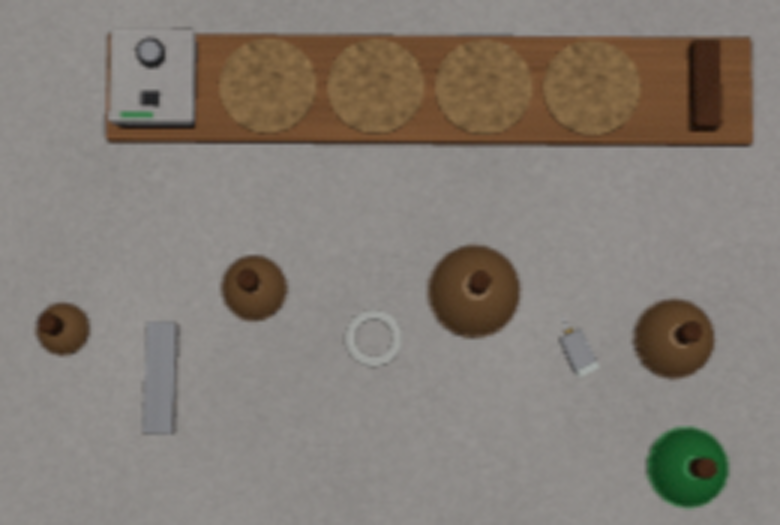

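The crop shows four bronze domes with dark wooden handles. Their size order matches my labels, and the green look-alike stands apart from them. Next I check the bell positions from the handles in the scene view, measure the pads and work out the tool axes.

```bash
python3 - <<'E'
from h import *
from scipy.spatial.transform import Rotation as Ro
from rig import readout
im=cv2.imread("pics/top0.png");hsv=cv2.cvtColor(im,cv2.COLOR_BGR2HSV).astype(int)
reg=hsv[110:165,275:425]
c=(reg[...,0]>=15)&(reg[...,0]<25)&(reg[...,1]>60)&(reg[...,2]>70)
c=cv2.morphologyEx(c.astype('uint8')*255,cv2.MORPH_CLOSE,np.ones((5,5)))
c=cv2.morphologyEx(c,cv2.MORPH_OPEN,cv2.getStructuringElement(2,(9,9)))
for k in cv2.findContours(c,0,2)[0]:
    if cv2.contourArea(k)<300: continue
    (x,y),r=cv2.minEnclosingCircle(k);M=cv2.moments(k)
    x,y=M['m10']/M['m00'],M['m01']/M['m00']
    print("pad",round(x+275,1),round(y+110,1),"r",round(r,1),ray("top",x+275,y+110,.024).round(4))
R=Ro.from_quat(readout.get_obs()["tool_rot"]).as_matrix();print("R",R.round(3))
sc=cv2.imread("pics/scene0.png");sh=cv2.cvtColor(sc,cv2.COLOR_BGR2HSV).astype(int)
for s,(x0,x1,y0,y1),rim in [(48,(392,412,155,192),(.4225,.2741)),(60,(338,362,172,212),(.4562,.1023)),(84,(258,294,180,230),(.4496,-.0954)),(72,(182,218,187,232),(.4039,-.274))]:
    p=sh[y0:y1,x0:x1]
    for V in (80,):
        w=((p[...,2]<V)&(p[...,0]<14)&(p[...,1]>100)).astype('uint8')
        n,l,st,ce=cv2.connectedComponentsWithStats(w)
        if n<2: print("none");continue
        k=1+np.argmax(st[1:,4]); h=s/1000*2/3+.048
        u,v=ce[k]+[x0,y0]; print(s,st[k],round(u,1),round(v,1),"mid-handle",ray("scene",u,v,h-.022).round(4),"rim",rim)
E
```

```text
pad 347.8 138.4 r 70.1 [ 0.6356 -0.0592  0.024 ]
R [[-0.001 -0.932  0.363]
 [-0.002  0.363  0.932]
 [-1.     0.    -0.002]]
48 [ 7  5  6 14 47] 401.6 166.0 mid-handle [0.4296 0.2729 0.058 ] rim (0.4225, 0.2741)
60 [ 9  4  6 14 62] 349.6 182.2 mid-handle [0.4631 0.1006 0.066 ] rim (0.4562, 0.1023)
84 [13  3  6 16 66] 273.5 190.9 mid-handle [ 0.4572 -0.0974  0.082 ] rim (0.4496, -0.0954)
72 [ 9  2  8 16 72] 195.1 196.3 mid-handle [ 0.4067 -0.2747  0.074 ] rim (0.4039, -0.274)
```

```bash
python3 - <<'E'
from h import *
im=cv2.imread("pics/top0.png")[100:175,230:470]
sat=cv2.cvtColor(cv2.resize(im,None,fx=4,fy=4,interpolation=cv2.INTER_CUBIC),cv2.COLOR_BGR2HSV)[...,0]
sat=cv2.GaussianBlur(np.where(sat<30,sat*8,0).astype('uint8'),(0,0),3)
c=cv2.HoughCircles(sat,cv2.HOUGH_GRADIENT,1.5,110,param1=60,param2=18,minRadius=58,maxRadius=72)
for x,y,r in sorted(c[0].tolist()): 
    u,v=(x-1.5)/4+230,(y-1.5)/4+100; print(round(u,1),round(v,1),"r px",round(r/4,1),ray("top",u,v,.024).round(4))
for u,v in [(294.3,138.3),(330.3,138.3),(366.3,138.7),(402.3,139)]: print(ray("top",u-.3,v-.3,.024).round(4))
E
```

```text
Traceback (most recent call last):
TypeError: 'NoneType' object is not subscriptable
```

```bash
python3 - <<'E'
from h import *
im=cv2.imread("pics/top0.png")[124:154,272:426]
a=cv2.cvtColor(cv2.resize(cv2.GaussianBlur(im,(0,0),1.0),None,fx=4,fy=4,interpolation=cv2.INTER_CUBIC),cv2.COLOR_BGR2LAB)[...,1]
t,m=cv2.threshold(a,0,255,cv2.THRESH_BINARY_INV+cv2.THRESH_OTSU)
m=cv2.morphologyEx(m,cv2.MORPH_OPEN,np.ones((9,9)))
for k in cv2.findContours(m,0,2)[0]:
    if cv2.contourArea(k)<2000: continue
    (x,y),(w,h),_=cv2.fitEllipse(k)
    u,v=(x-1.5)/4+272,(y-1.5)/4+124; print(round(u,1),round(v,1),"d px",w/4,h/4,ray("top",u,v,.024).round(4))
for u,v in [(294.3,138.3),(330.3,138.3),(366.3,138.7),(402.3,139)]: print(ray("top",u-.3,v-.3,.024).round(4))
E
```

```text
401.7 138.9 d px 31.278488159179688 31.93370819091797 [ 0.6316 -0.2058  0.024 ]
365.7 138.7 d px 31.248891830444336 32.23143005371094 [ 0.6339 -0.1078  0.024 ]
329.7 138.4 d px 31.29353904724121 32.28921127319336 [ 0.6367 -0.0102  0.024 ]
293.8 138.2 d px 31.383604049682617 32.04145050048828 [0.6387 0.0874 0.024 ]
[0.6394 0.0869 0.024 ]
[ 0.6377 -0.0109  0.024 ]
[ 0.6348 -0.1087  0.024 ]
[ 0.6322 -0.2065  0.024 ]
```

Adjacent pads come out 98 mm apart, as described, and all the positions are within reach. From the box end, the targets are bell 84 at (.639,.087), 72 at (.637,-.010), 60 at (.634,-.108) and 48 at (.632,-.206). I start by turning the jaws to line up with world x.

play_rows(rows="0.12 0 0 0 0 0 0;0.12 0 0 0 0 0 0;0.12 0 0 0 0 0 0;0.12 0 0 0 0 0 0;0.12 0 0 0 0 0 0;0.12 0 0 0 0 0 0;0.12 0 0 0 0 0 0;0.12 0 0 0 0 0 0", squeeze=25)

```text
time: 0.77
position: [0.2267, 0.5819, 0.1991]
tool_rot: [-0.083, 0.703, 0.082, 0.702]
ft_force: [-0.2, 0.3, -0.3]
grip_width: 0.0872
```

play_rows(rows="0.12 0 0 0 0 0 0;0.119 0 0 0 0 0 0;0 0 0 0 -31 20 0;0 0 0 0 -31 20 0;0 0 0 0 -31 20 0;0 0 0 0 -31 20 0;0 0 0 0 -31 20 0;0 0 0 0 -31 20 0")

```text
time: 1.43
position: [0.3473, 0.3946, 0.1994]
tool_rot: [-0.0, 0.707, -0.0, 0.707]
ft_force: [0.6, 1.2, -0.2]
grip_width: 0.087
```

play_rows(rows="0 0 0 0 -31 20 0;0 0 0 0 -31 20 0;0 0 0 0 -31 20 0;0 0 0 0 -31 20 0;0 0 0 0 0 0 0;0 0 0 0 0 0 0")

```text
time: 1.93
position: [0.428, 0.2706, 0.1995]
tool_rot: [0.002, 0.707, -0.002, 0.707]
ft_force: [0.4, -0.2, -0.3]
grip_width: 0.0871
```

play_rows(rows="0 0 0 35 1 0 0;0 0 0 35 1 -1 0;0 0 0 35 1 -1 0;0 0 0 35 0 0 0.2;0 0 0 18 0 0 0.4;0 0 0 0 0 0 0.5;0 0 0 0 0 0 0.6;0 0 0 0 0 0 0.65")

```text
time: 2.6
position: [0.4254, 0.2763, 0.0426]
tool_rot: [-0.0, 0.707, 0.001, 0.708]
ft_force: [0.5, -0.1, 0.4]
grip_width: 0.0613
```

play_rows(rows="0 0 0 0 0 0 0.7;0 0 0 0 0 0 0.74;0 0 0 0 0 0 0.78;0 0 0 0 0 0 0.82;0 0 0 0 0 0 0.9;0 0 0 0 0 0 1;0 0 0 0 0 0 1;0 0 0 0 0 0 1")

```text
time: 3.27
position: [0.4254, 0.2753, 0.0419]
tool_rot: [0.0, 0.707, 0.0, 0.707]
ft_force: [0.7, -0.2, 1.3]
grip_width: 0.0172
```

play_rows(rows="0 0 0 -10 0 0 1;0 0 0 -20 0 0 1;0 0 0 -20 0 0 1;0 0 0 0 0 0 1;0 0 0 0 0 0 1")

```text
time: 3.68
position: [0.4257, 0.2756, 0.0928]
tool_rot: [0.0, 0.706, 0.0, 0.708]
ft_force: [0.5, 0.2, -0.8]
grip_width: 0.0175
```

```bash
python3 - <<'E'
from h import *
t=imaging.camera("top");s=imaging.camera("scene")
cv2.imwrite("pics/g1.png",np.hstack([cv2.resize(t[160:300,180:310],(400,430)),cv2.resize(s[100:220,350:460],(400,430))]))
E
```

```text
(no output)
```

View pics/g1.png

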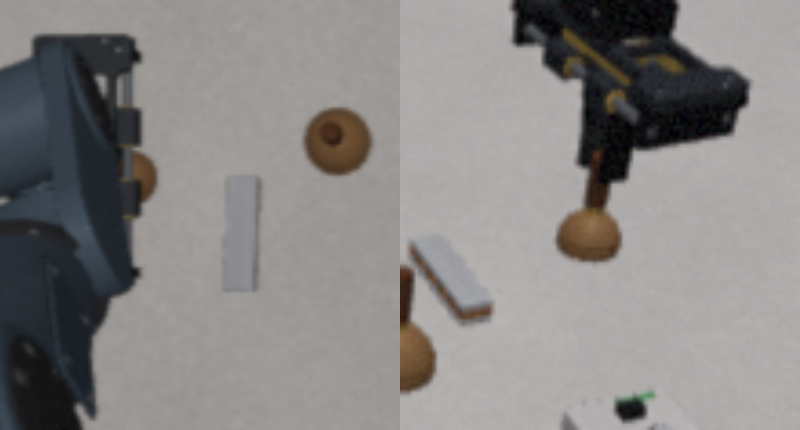

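Bell 48 is held upright with an opening of 17.5 mm. Now I carry it to the far pad.

play_rows(rows="0 0 0 -35 0 0 1;0 0 0 -35 0 0 1;0 0 0 -35 -20 10 1;0 0 0 0 -34 15 1;0 0 0 0 -34 15 1;0 0 0 0 -34 15 1;0 0 0 0 -34 15 1;0 0 0 0 -34 15 1")

```text
time: 4.45
position: [0.5094, 0.0838, 0.1955]
tool_rot: [0.0, 0.708, 0.0, 0.706]
ft_force: [0.6, 0.7, -0.4]
grip_width: 0.0169
```

play_rows(rows="0 0 0 0 -34 15 1;0 0 0 0 -34 15 1;0 0 0 0 -34 15 1;0 0 0 0 -34 15 1;0 0 0 0 -34 15 1;0 0 0 0 -34 15 1;0 0 0 0 -34 15 1;0 0 0 0 -34 15 1")

```text
time: 5.12
position: [0.6294, -0.1881, 0.1946]
tool_rot: [0.001, 0.708, 0.001, 0.706]
ft_force: [0.3, 0.8, -0.4]
grip_width: 0.0172
```

play_rows(rows="0 0 0 20 -17 1 1;0 0 0 20 0 0 1;0 0 0 0 0 0 1;0 0 0 0 0 0 1")

```text
time: 5.45
position: [0.6288, -0.2028, 0.1538]
tool_rot: [0.001, 0.709, 0.001, 0.705]
ft_force: [-0.8, 0.2, -0.5]
grip_width: 0.017
```

```bash
python3 - <<'E'
from h import *
from rig import readout
s=imaging.camera("scene");print(readout.get_obs()["position"])
cv2.imwrite("pics/p1.png",cv2.resize(s[130:320,160:420],(780,570)))
E
```

```text
[ 0.63014467 -0.20285238  0.15550791]
```

View pics/p1.png

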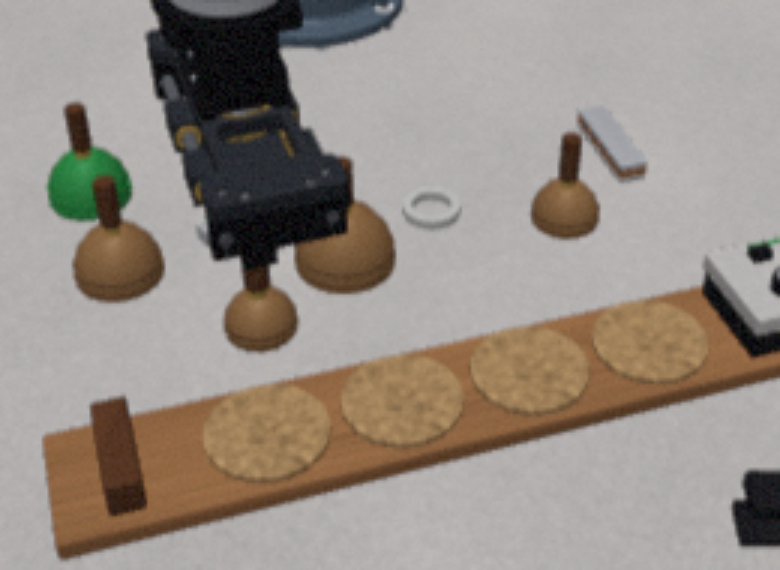

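Bell 48 hangs upright at crop (260,320), above the far-end pad at (267,430). I cast a ray through the bell's rim to get its real offset before lowering.

```bash
python3 - <<'E'
from h import *
for v in (328,332): print(ray("scene",160+260.5/3,130+v/3,.113+.004).round(4))
for p in [(267,431),(402,398.5),(529.5,369),(650,340)]: print("pad",ray("scene",160+p[0]/3,130+p[1]/3,.024).round(4))
E
```

```text
[ 0.6386 -0.2041  0.117 ]
[ 0.6423 -0.205   0.117 ]
pad [ 0.641  -0.2071  0.024 ]
pad [ 0.6431 -0.1098  0.024 ]
pad [ 0.6463 -0.0127  0.024 ]
pad [0.6485 0.0851 0.024 ]
```

The scene view reads about +9 mm in x for both the pads and the held bell, so the offset cancels. Relative to the pad, the bell needs about −2.5 mm in y and +1 mm in x.

play_rows(rows="0 0 0 30 -1 1 1;0 0 0 30 -1 0 1;0 0 0 15 -0.5 0 1;0 0 0 7 0 0 1;0 0 0 3 0 0 1;0 0 0 2 0 0 1;0 0 0 0 0 0 1;0 0 0 0 0 0 1")

```text
time: 6.17
position: [0.6332, -0.2065, 0.0714]
tool_rot: [-0.001, 0.706, -0.0, 0.708]
ft_force: [-0.7, 0.0, -1.0]
grip_width: 0.017
```

play_rows(rows="0 0 0 1 0 0 1;0 0 0 0 0 0 1")

```text
time: 6.33
position: [0.6326, -0.2064, 0.0697]
tool_rot: [-0.0, 0.707, -0.0, 0.708]
ft_force: [-0.2, -0.9, -1.7]
grip_width: 0.017
```

play_rows(rows="0 0 0 1 0 0 1;0 0 0 0 0 0 1")

```text
time: 6.5
position: [0.632, -0.2063, 0.0679]
tool_rot: [-0.0, 0.707, -0.0, 0.707]
ft_force: [-0.1, -0.3, -1.5]
grip_width: 0.0169
```

play_rows(rows="0 0 0 0.7 0 0 1;0 0 0 0 0 0 1;0 0 0 0 0 0 1")

```text
time: 6.75
position: [0.6319, -0.2062, 0.0669]
tool_rot: [0.0, 0.707, 0.0, 0.707]
ft_force: [-0.5, -0.4, -1.0]
grip_width: 0.0167
```

play_rows(rows="0 0 0 0.7 0 0 1;0 0 0 0 0 0 1;0 0 0 0 0 0 1")

```text
time: 7.0
position: [0.632, -0.2062, 0.0662]
tool_rot: [0.0, 0.707, 0.0, 0.707]
ft_force: [-0.7, 0.1, -0.9]
grip_width: 0.0173
```

play_rows(rows="0 0 0 0.7 0 0 1;0 0 0 0 0 0 1;0 0 0 0 0 0 1")

```text
time: 7.25
position: [0.6323, -0.2063, 0.066]
tool_rot: [-0.0, 0.707, -0.0, 0.707]
ft_force: [0.5, 1.2, 0.8]
grip_width: 0.0171
```

play_rows(rows="0 0 0 0.4 0 0 1;0 0 0 0 0 0 0.78;0 0 0 0 0 0 0.7;0 0 0 0 0 0 0.6;0 0 0 0 0 0 0.4;0 0 0 0 0 0 0.3;0 0 0 -15 0 0 0.2;0 0 0 -30 0 0 0")

```text
time: 7.92
position: [0.6288, -0.2047, 0.1064]
tool_rot: [0.002, 0.71, 0.002, 0.704]
ft_force: [-1.0, 0.1, -0.6]
grip_width: 0.0512
```

play_rows(rows="0 0 0 -35 0 0 0;0 0 0 -35 0 0 0;0 0 0 -25 10 -10 0;0 0 0 0 34 -19 0;0 0 0 0 34 -19 0;0 0 0 0 34 -19 0;0 0 0 0 34 -19 0;0 0 0 0 34 -19 0")

```text
time: 8.58
position: [0.5258, -0.0249, 0.2053]
tool_rot: [0.0, 0.707, -0.0, 0.707]
ft_force: [0.5, 1.5, 0.3]
grip_width: 0.0865
```

play_rows(rows="0 0 0 0 34 -19 0;0 0 0 0 34 -19 0;0 0 0 0 34 -19 0;0 0 0 0 26 -10 0;0 0 0 0 0 0 0;0 0 0 0 0 0 0")

```text
time: 9.08
position: [0.4595, 0.1029, 0.2055]
tool_rot: [-0.001, 0.707, 0.001, 0.707]
ft_force: [0.5, -0.2, 0.1]
grip_width: 0.0872
```

```bash
python3 - <<'E'
from h import *
from rig import readout
t=imaging.camera("top");print(readout.get_obs()["position"])
cv2.imwrite("pics/t2.png",t)
cv2.imwrite("pics/t2c.png",cv2.resize(t[110:310,230:470],(720,600)))
E
```

```text
[0.46050117 0.10186748 0.20551993]
```

View pics/t2c.png

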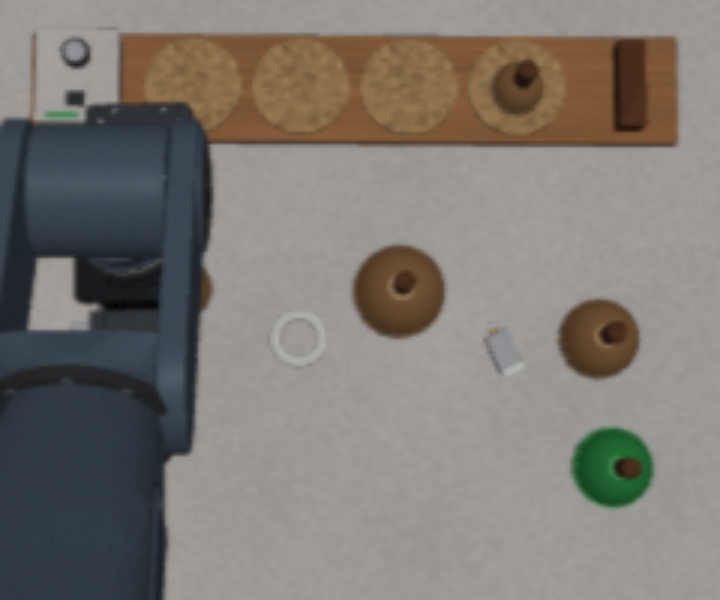

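Bell 48 stands upright, its rim at about (517,88) against the pad at (517,87). Next is bell 60.

play_rows(rows="0 0 0 35 0 -1 0;0 0 0 35 0 0 0;0 0 0 35 0 0 0;0 0 0 35 0 0 0.2;0 0 0 16 0 0 0.4;0 0 0 0 0 0 0.5;0 0 0 0 0 0 0.6;0 0 0 0 0 0 0.65")

```text
time: 9.8
position: [0.4607, 0.101, 0.05]
tool_rot: [0.0, 0.706, -0.001, 0.708]
ft_force: [-0.5, -0.7, 0.1]
grip_width: 0.0615
```

play_rows(rows="0 0 0 0 0 0 0.7;0 0 0 0 0 0 0.74;0 0 0 0 0 0 0.78;0 0 0 0 0 0 0.82;0 0 0 0 0 0 0.9;0 0 0 0 0 0 1;0 0 0 0 0 0 1;0 0 0 0 0 0 1")

```text
time: 10.47
position: [0.4592, 0.1019, 0.0495]
tool_rot: [-0.0, 0.707, 0.0, 0.707]
ft_force: [-0.1, 1.1, 2.5]
grip_width: 0.017
```

play_rows(rows="0 0 0 -10 0 0 1;0 0 0 -20 0 0 1;0 0 0 -20 0 0 1;0 0 0 0 0 0 1;0 0 0 0 0 0 1")

```text
time: 10.88
position: [0.4595, 0.1018, 0.0996]
tool_rot: [-0.0, 0.706, 0.0, 0.708]
ft_force: [0.2, -0.5, -2.5]
grip_width: 0.017
```

play_rows(rows="0 0 0 -35 0 0 1;0 0 0 -35 0 0 1;0 0 0 -30 -14 11 1;0 0 0 0 -28 23 1;0 0 0 0 -28 23 1;0 0 0 0 -28 23 1;0 0 0 0 -28 23 1;0 0 0 0 -28 23 1")

```text
time: 11.55
position: [0.5847, -0.0534, 0.1971]
tool_rot: [0.0, 0.708, 0.0, 0.706]
ft_force: [-0.1, 1.1, -1.6]
grip_width: 0.0169
```

play_rows(rows="0 0 0 0 -28 23 1;0 0 0 0 -28 23 1;0 0 0 20 0 2 1;0 0 0 25 0 0 1;0 0 0 0 0 0 1;0 0 0 0 0 0 1")

```text
time: 12.05
position: [0.6302, -0.1074, 0.1506]
tool_rot: [0.001, 0.71, 0.001, 0.704]
ft_force: [0.2, -0.8, -1.7]
grip_width: 0.0169
```

```bash
python3 - <<'E'
from h import *
from rig import readout
s=imaging.camera("scene");print(readout.get_obs()["position"])
cv2.imwrite("pics/p2.png",cv2.resize(s[130:320,160:420],(780,570)))
E
```

```text
[ 0.63190668 -0.10764173  0.15264023]
```

View pics/p2.png

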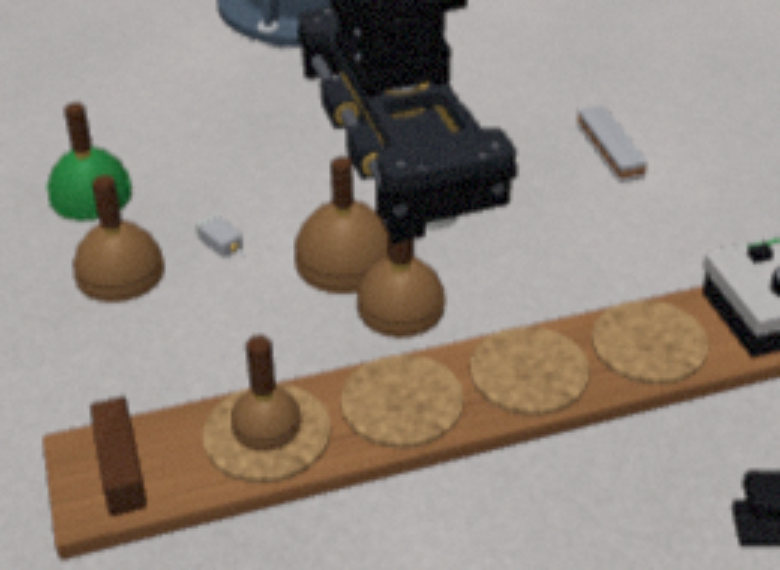

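Bell 60 hangs upright at crop (400,300), in line with the second pad from the far end at (402,398). Bell 48 still stands centred. Lowering bell 60.

play_rows(rows="0 0 0 30 0 1 1;0 0 0 25 0 0 1;0 0 0 12 0 0 1;0 0 0 5 0 0 1;0 0 0 4 0 0 1;0 0 0 2 0 0 1;0 0 0 0 0 0 1;0 0 0 0 0 0 1")

```text
time: 12.77
position: [0.6349, -0.1085, 0.0775]
tool_rot: [-0.0, 0.706, -0.0, 0.708]
ft_force: [-0.2, -0.3, -3.3]
grip_width: 0.0173
```

play_rows(rows="0 0 0 1 0 0 1;0 0 0 0 0 0 1;0 0 0 0.7 0 0 1;0 0 0 0 0 0 1;0 0 0 0 0 0 1")

```text
time: 13.18
position: [0.634, -0.1082, 0.0746]
tool_rot: [0.0, 0.707, -0.0, 0.707]
ft_force: [-0.1, -0.2, -2.3]
grip_width: 0.0169
```

play_rows(rows="0 0 0 0.6 0 0 1;0 0 0 0 0 0 1;0 0 0 0 0 0 1")

```text
time: 13.43
position: [0.634, -0.1082, 0.0739]
tool_rot: [0.0, 0.707, 0.0, 0.707]
ft_force: [-0.5, 0.4, -1.4]
grip_width: 0.0174
```

play_rows(rows="0 0 0 0.6 0 0 1;0 0 0 0 0 0 1;0 0 0 0 0 0 1")

```text
time: 13.68
position: [0.6341, -0.1082, 0.0735]
tool_rot: [-0.0, 0.707, -0.0, 0.707]
ft_force: [-0.7, -0.4, -1.4]
grip_width: 0.0173
```

play_rows(rows="0 0 0 0.5 0 0 1;0 0 0 0 0 0 1;0 0 0 0 0 0 1")

```text
time: 13.93
position: [0.6341, -0.1083, 0.0735]
tool_rot: [-0.0, 0.707, -0.0, 0.707]
ft_force: [-1.5, 0.9, 4.6]
grip_width: 0.0172
```

play_rows(rows="0 0 0 -0.3 0 0 1;0 0 0 0 0 0 0.78;0 0 0 0 0 0 0.7;0 0 0 0 0 0 0.6;0 0 0 0 0 0 0.4;0 0 0 0 0 0 0.3;0 0 0 -15 0 0 0.2;0 0 0 -30 0 0 0")

```text
time: 14.6
position: [0.6309, -0.1072, 0.1145]
tool_rot: [0.001, 0.71, 0.001, 0.704]
ft_force: [0.1, 0.2, -0.4]
grip_width: 0.0514
```

play_rows(rows="0 0 0 -35 0 0 0;0 0 0 -35 0 0 0;0 0 0 -25 -10 -14 0;0 0 0 0 -22 -30 0;0 0 0 0 -22 -30 0;0 0 0 0 -22 -30 0;0 0 0 0 -22 -30 0;0 0 0 0 -22 -30 0")

```text
time: 15.27
position: [0.4686, -0.2289, 0.2133]
tool_rot: [-0.0, 0.707, 0.0, 0.707]
ft_force: [-0.7, -1.2, -0.2]
grip_width: 0.0867
```

play_rows(rows="0 0 0 0 -22 -30 0;0 0 0 0 -22 -30 0;0 0 0 0 -2 -5 0;0 0 0 0 0 0 0;0 0 0 0 0 0 0")

```text
time: 15.68
position: [0.4053, -0.2743, 0.2133]
tool_rot: [0.001, 0.707, -0.001, 0.707]
ft_force: [-0.0, -0.7, -0.4]
grip_width: 0.0868
```

```bash
python3 - <<'E'
from h import *
from rig import readout
s=imaging.camera("scene");print(readout.get_obs()["position"])
cv2.imwrite("pics/p3.png",cv2.resize(s[130:320,160:420],(780,570)))
E
```

```text
[ 0.40582654 -0.27397635  0.21327947]
```

View pics/p3.png

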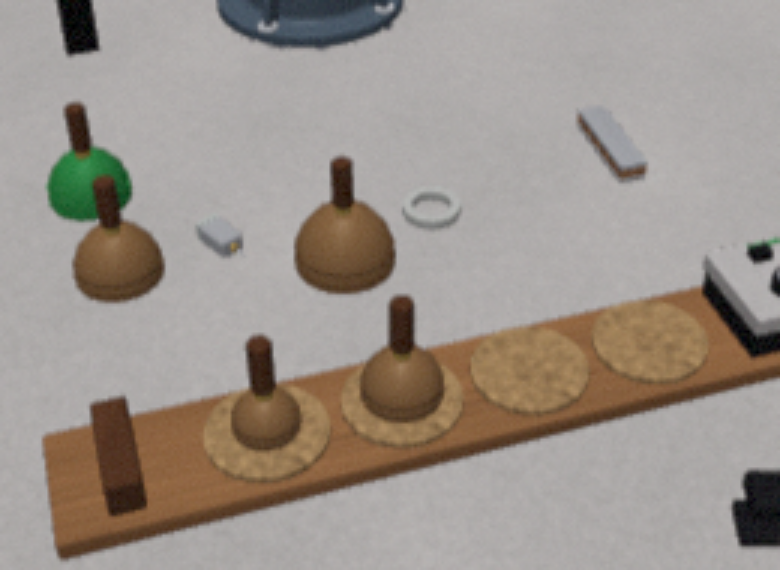

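Bells 48 and 60 stand upright on the two far pads, with 60's rim centre at 402 against the pad at 402. Grasping 72 now.

play_rows(rows="0 0 0 35 0 0 0;0 0 0 35 0 0 0;0 0 0 35 0 0 0;0 0 0 35 0 0 0.2;0 0 0 16 0 0 0.4;0 0 0 0 0 0 0.5;0 0 0 0 0 0 0.6;0 0 0 0 0 0 0.65")

```text
time: 16.4
position: [0.4065, -0.2744, 0.0579]
tool_rot: [-0.001, 0.707, 0.0, 0.708]
ft_force: [-0.4, -0.4, 0.8]
grip_width: 0.0616
```

play_rows(rows="0 0 0 0 0 0 0.7;0 0 0 0 0 0 0.74;0 0 0 0 0 0 0.78;0 0 0 0 0 0 0.82;0 0 0 0 0 0 0.9;0 0 0 0 0 0 1;0 0 0 0 0 0 1;0 0 0 0 0 0 1", squeeze=30)

```text
time: 17.07
position: [0.4056, -0.2746, 0.0573]
tool_rot: [-0.0, 0.707, -0.0, 0.708]
ft_force: [2.0, 0.9, 2.1]
grip_width: 0.017
```

play_rows(rows="0 0 0 -10 0 0 1;0 0 0 -20 0 0 1;0 0 0 -20 0 0 1;0 0 0 0 0 0 1;0 0 0 0 0 0 1")

```text
time: 17.48
position: [0.4052, -0.2746, 0.1078]
tool_rot: [-0.001, 0.707, -0.001, 0.708]
ft_force: [0.1, 0.8, -3.4]
grip_width: 0.0169
```

play_rows(rows="0 0 0 -35 0 0 1;0 0 0 -40 0 0 1;0 0 0 -35 14 12 1;0 0 0 -5 25 22 1;0 0 0 0 25 22 1;0 0 0 0 25 22 1;0 0 0 0 25 22 1;0 0 0 0 25 22 1")

```text
time: 18.15
position: [0.5264, -0.1334, 0.2203]
tool_rot: [0.001, 0.708, 0.0, 0.706]
ft_force: [0.1, -0.2, -4.0]
grip_width: 0.0169
```

play_rows(rows="0 0 0 0 25 22 1;0 0 0 0 25 22 1;0 0 0 0 25 22 1;0 0 0 0 25 22 1;0 0 0 0 25 20 1;0 0 0 30 0 0 1;0 0 0 30 0 0 1;0 0 0 0 0 0 1")

```text
time: 18.82
position: [0.6285, -0.0083, 0.1536]
tool_rot: [0.001, 0.713, 0.002, 0.701]
ft_force: [-2.7, -0.9, -3.7]
grip_width: 0.0171
```

```bash
python3 - <<'E'
from h import *
from rig import readout
s=imaging.camera("scene");print(readout.get_obs()["position"])
cv2.imwrite("pics/p4.png",cv2.resize(s[130:320,160:420],(780,570)))
E
```

```text
[ 0.63000821 -0.00897669  0.15646855]
```

View pics/p4.png

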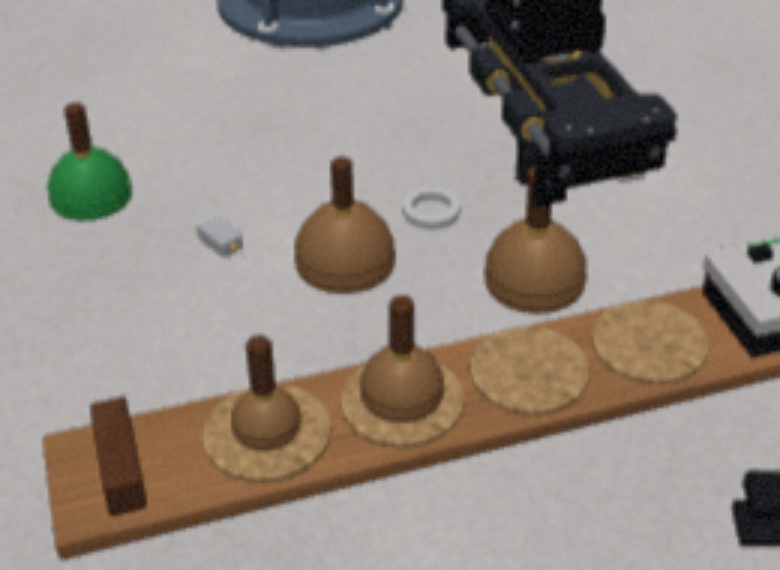

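```bash
python3 - <<'E'
from h import *
for p,z in [((536,280),.102),((536,284),.102),((402,393),.026),((402,387),.026),((266,421),.026)]: print(ray("scene",160+p[0]/3,130+p[1]/3,z).round(4))
E
```

```text
[ 0.6384 -0.0092  0.102 ]
[ 0.6423 -0.0109  0.102 ]
[ 0.6398 -0.1087  0.026 ]
[ 0.6342 -0.1068  0.026 ]
[ 0.6336 -0.2058  0.026 ]
```

play_rows(rows="0 0 0 30 -1 1 1;0 0 0 25 0 0.5 1;0 0 0 12 0 0 1;0 0 0 5 0 0 1;0 0 0 3 0 0 1;0 0 0 1 0 0 1;0 0 0 0 0 0 1;0 0 0 0 0 0 1")

```text
time: 19.53
position: [0.6376, -0.0115, 0.0877]
tool_rot: [-0.0, 0.706, -0.0, 0.708]
ft_force: [-0.4, -0.8, -3.7]
grip_width: 0.0172
```

play_rows(rows="0 0 0 1 0 0 1;0 0 0 0 0 0 1;0 0 0 0 0 0 1")

```text
time: 19.78
position: [0.6367, -0.0112, 0.0856]
tool_rot: [-0.0, 0.707, -0.0, 0.707]
ft_force: [0.1, -0.2, -3.6]
grip_width: 0.0171
```

play_rows(rows="0 0 0 1 0 0 1;0 0 0 1 0 0 1;0 0 0 0.7 0 0 1;0 0 0 0 0 0 1;0 0 0 0 0 0 1")

```text
time: 20.2
position: [0.6364, -0.0112, 0.0822]
tool_rot: [0.0, 0.707, 0.0, 0.707]
ft_force: [-0.3, 0.2, -3.4]
grip_width: 0.0167
```

play_rows(rows="0 0 0 0.6 0 0 1;0 0 0 0 0 0 1;0 0 0 0 0 0 1")

```text
time: 20.45
position: [0.6367, -0.0112, 0.082]
tool_rot: [-0.0, 0.707, -0.0, 0.707]
ft_force: [0.1, 0.6, -2.7]
grip_width: 0.0171
```

play_rows(rows="0 0 0 0.6 0 0 1;0 0 0 0 0 0 1;0 0 0 0 0 0 1")

```text
time: 20.7
position: [0.637, -0.011, 0.0818]
tool_rot: [0.0, 0.707, 0.0, 0.708]
ft_force: [-0.3, 0.9, 1.5]
grip_width: 0.0169
```

play_rows(rows="0 0 0 0.2 0 0 1;0 0 0 0 0 0 0.78;0 0 0 0 0 0 0.7;0 0 0 0 0 0 0.6;0 0 0 0 0 0 0.4;0 0 0 0 0 0 0.3;0 0 0 -15 0 0 0.2;0 0 0 -30 0 0 0")

```text
time: 21.37
position: [0.6331, -0.0109, 0.1224]
tool_rot: [0.001, 0.71, 0.0, 0.704]
ft_force: [-0.1, 0.1, -0.2]
grip_width: 0.0511
```

play_rows(rows="0 0 0 -35 0 0 0;0 0 0 -35 0 0 0;0 0 0 -25 -5 -14 0;0 0 0 0 -16 -34 0;0 0 0 0 -16 -34 0;0 0 0 0 -16 -34 0;0 0 0 0 -16 -34 0;0 0 0 0 -16 -34 0")

```text
time: 22.03
position: [0.4507, -0.0966, 0.2211]
tool_rot: [-0.0, 0.707, 0.0, 0.707]
ft_force: [-0.4, -0.6, -0.2]
grip_width: 0.0864
```

play_rows(rows="0 0 0 0 0 0 0;0 0 0 0 0 0 0;0 0 0 0 0 0 0")

```text
time: 22.28
position: [0.4534, -0.0967, 0.2215]
tool_rot: [0.0, 0.706, -0.001, 0.708]
ft_force: [-0.1, -0.2, 0.5]
grip_width: 0.0867
```

```bash
python3 - <<'E'
from h import *
from rig import readout
s=imaging.camera("scene");print(readout.get_obs()["position"])
cv2.imwrite("pics/p5.png",cv2.resize(s[130:320,160:420],(780,570)))
E
```

```text
[ 0.45390186 -0.09651204  0.22143948]
```

View pics/p5.png

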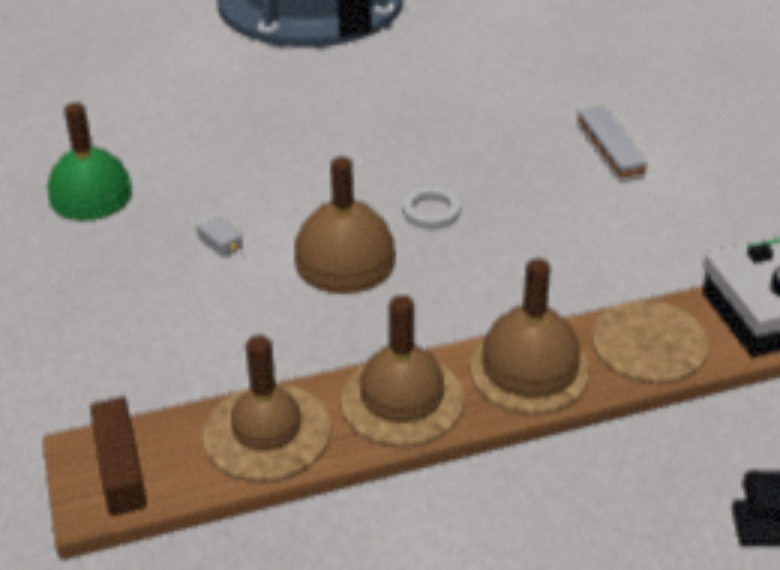

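Bell 72 stands upright on its pad, with its rim centre at 531 against the pad at 529. Last is bell 84.

play_rows(rows="0 0 0 35 0 0 0;0 0 0 35 0 0 0;0 0 0 35 0 0 0;0 0 0 35 0 0 0.2;0 0 0 15 0 0 0.4;0 0 0 0 0 0 0.5;0 0 0 0 0 0 0.6;0 0 0 0 0 0 0.65")

```text
time: 23.0
position: [0.4542, -0.0964, 0.0666]
tool_rot: [-0.001, 0.706, 0.0, 0.708]
ft_force: [0.9, 1.2, 0.6]
grip_width: 0.0618
```

play_rows(rows="0 0 0 0 0 0 0.7;0 0 0 0 0 0 0.74;0 0 0 0 0 0 0.78;0 0 0 0 0 0 0.82;0 0 0 0 0 0 0.9;0 0 0 0 0 0 1;0 0 0 0 0 0 1;0 0 0 0 0 0 1", squeeze=35)

```text
time: 23.67
position: [0.4524, -0.0963, 0.0662]
tool_rot: [-0.0, 0.707, 0.0, 0.707]
ft_force: [-0.7, 0.1, 2.9]
grip_width: 0.017
```

play_rows(rows="0 0 0 -10 0 0 1;0 0 0 -20 0 0 1;0 0 0 -20 0 0 1;0 0 0 0 0 0 1;0 0 0 0 0 0 1")

```text
time: 24.08
position: [0.4528, -0.0964, 0.116]
tool_rot: [-0.0, 0.707, -0.0, 0.708]
ft_force: [-0.3, -1.0, -5.5]
grip_width: 0.017
```

play_rows(rows="0 0 0 -35 0 0 1;0 0 0 -40 0 0 1;0 0 0 -35 13 15 1;0 0 0 -5 19 19 1;0 0 0 0 19 19 1;0 0 0 0 19 19 1;0 0 0 0 19 19 1;0 0 0 0 19 19 1")

```text
time: 24.75
position: [0.5615, 0.0131, 0.2282]
tool_rot: [0.0, 0.709, 0.0, 0.705]
ft_force: [0.2, -0.7, -5.3]
grip_width: 0.0169
```

play_rows(rows="0 0 0 0 19 19 1;0 0 0 0 19 19 1;0 0 0 0 19 19 1;0 0 0 0 19 19 1;0 0 0 0 0 0 1;0 0 0 30 0 0 1;0 0 0 30 0 0 1;0 0 0 0 0 0 1")

```text
time: 25.42
position: [0.6313, 0.0881, 0.1615]
tool_rot: [0.0, 0.714, 0.0, 0.7]
ft_force: [-4.1, 0.1, -8.7]
grip_width: 0.0167
```

play_rows(rows="0 0 0 30 0 0 1;0 0 0 15 0 0 1;0 0 0 0 0 0 1;0 0 0 0 0 0 1;0 0 0 0 0 0 1")

```text
time: 25.83
position: [0.6394, 0.0876, 0.1269]
tool_rot: [0.0, 0.707, -0.0, 0.708]
ft_force: [0.9, 0.4, -6.1]
grip_width: 0.0167
```

```bash
python3 - <<'E'
from h import *
from rig import readout
s=imaging.camera("scene");print(readout.get_obs()["position"])
cv2.imwrite("pics/p6.png",cv2.resize(s[130:320,190:450],(780,570)))
E
```

```text
[0.63987699 0.08761981 0.12757075]
```

View pics/p6.png

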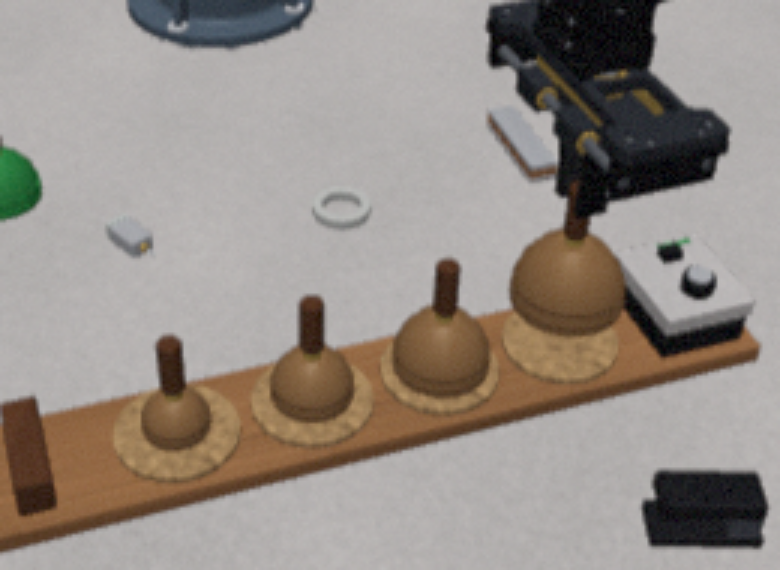

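```bash
python3 - <<'E'
from h import *
for p,z in [((568,298),.063),((568,302),.063),((560,340),.024)]: print(ray("scene",190+p[0]/3,130+p[1]/3,z).round(4))
s=cv2.imread("pics/p6.png")
E
```

```text
[0.6459 0.088  0.063 ]
[0.6499 0.0859 0.063 ]
[0.6485 0.0851 0.024 ]
```

Bell 84 is within about 2 mm of the pad centre. I shift it −1 mm in y and lower it.

play_rows(rows="0 0 0 15 -1 -0.5 1;0 0 0 10 0 0 1;0 0 0 5 0 0 1;0 0 0 2 0 0 1;0 0 0 0 0 0 1;0 0 0 0 0 0 1;0 0 0 0 0 0 1")

```text
time: 26.47
position: [0.6387, 0.0868, 0.0947]
tool_rot: [-0.0, 0.707, -0.0, 0.708]
ft_force: [0.2, -0.4, -5.7]
grip_width: 0.0165
```

play_rows(rows="0 0 0 1 0 0 1;0 0 0 1 0 0 1;0 0 0 0 0 0 1;0 0 0 0 0 0 1")

```text
time: 26.8
position: [0.638, 0.0868, 0.0921]
tool_rot: [-0.0, 0.707, 0.0, 0.707]
ft_force: [-0.4, -0.1, -5.4]
grip_width: 0.0169
```

play_rows(rows="0 0 0 0.6 0 0 1;0 0 0 0.6 0 0 1;0 0 0 0 0 0 1;0 0 0 0 0 0 1")

```text
time: 27.13
position: [0.638, 0.0868, 0.0908]
tool_rot: [0.0, 0.707, -0.0, 0.707]
ft_force: [0.0, 0.4, -7.2]
grip_width: 0.0169
```

play_rows(rows="0 0 0 0.6 0 0 1;0 0 0 0 0 0 1;0 0 0 0 0 0 1")

```text
time: 27.38
position: [0.6383, 0.0869, 0.0905]
tool_rot: [0.0, 0.707, 0.0, 0.707]
ft_force: [0.4, 1.1, -3.9]
grip_width: 0.0169
```

play_rows(rows="0 0 0 0.5 0 0 1;0 0 0 0 0 0 1;0 0 0 0 0 0 1")

```text
time: 27.63
position: [0.6384, 0.0871, 0.0904]
tool_rot: [0.0, 0.707, 0.0, 0.707]
ft_force: [-0.7, 2.1, 0.1]
grip_width: 0.0166
```

play_rows(rows="0 0 0 0.2 0 0 1;0 0 0 0 0 0 0.78;0 0 0 0 0 0 0.7;0 0 0 0 0 0 0.6;0 0 0 0 0 0 0.4;0 0 0 0 0 0 0.3;0 0 0 -15 0 0 0.2;0 0 0 -30 0 0 0")

```text
time: 28.3
position: [0.6348, 0.0865, 0.131]
tool_rot: [0.0, 0.71, -0.0, 0.704]
ft_force: [0.2, 0.6, -0.2]
grip_width: 0.0513
```

play_rows(rows="0 0 0 -35 0 0 0;0 0 0 -35 0 0 0;0 0 0 -20 10 -15 0;0 0 0 0 25 -25 0;0 0 0 0 25 -25 0;0 0 0 0 25 -25 0;0 0 0 0 30 -20 0;0 0 0 0 30 -20 0")

```text
time: 28.97
position: [0.5068, 0.2324, 0.2248]
tool_rot: [0.0, 0.707, -0.0, 0.707]
ft_force: [-0.1, 0.1, 0.4]
grip_width: 0.0865
```

play_rows(rows="0 0 0 0 35 0 0;0 0 0 0 35 0 0;0 0 0 0 35 0 0;0 0 0 0 0 0 0;0 0 0 0 0 0 0;0 0 0 0 0 0 0")

```text
time: 29.47
position: [0.5077, 0.3364, 0.2242]
tool_rot: [-0.001, 0.707, -0.0, 0.707]
ft_force: [0.4, 0.2, 0.1]
grip_width: 0.0871
```

```bash
python3 - <<'E'
from h import *
s=imaging.camera("scene");t=imaging.camera("top")
cv2.imwrite("pics/f.png",np.vstack([cv2.resize(s[190:310,170:450],(700,300)),cv2.resize(t[100:200,225:475],(700,280))]))
cv2.imwrite("pics/tf.png",t)
E
```

```text
(no output)
```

View pics/f.png

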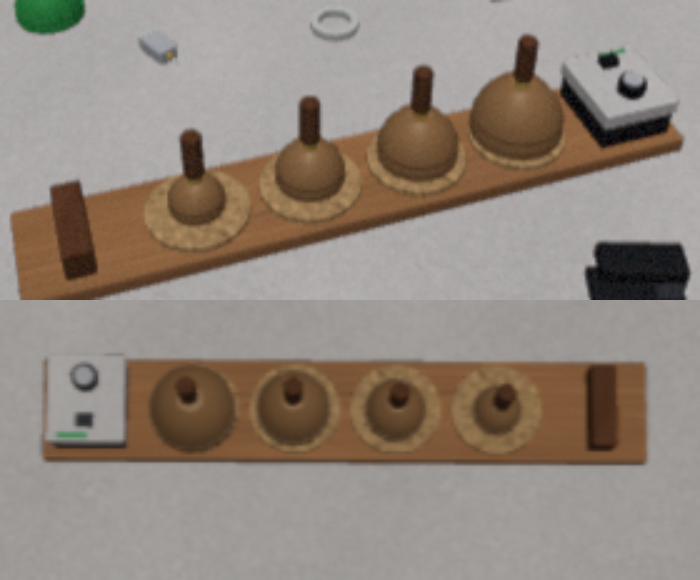

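All four bells stand upright in size order, largest next to the box. In the top view each one is within about 2 mm of its pad centre, and the arm is clear.

```bash
python3 -c "
from rig import robot; print(robot.hand_in())"
```

```text
the job is handed in; nothing more can be done
None
```

All four bells are on the cork pads, largest next to the pickup box and smallest at the far end, and I handed the job in at about 30 s of the 109 s allowed. Each bell was gripped by its handle, lowered in steps of about 1 mm or less until the wrist force showed it touching the pad, then released.

- **Final check:** the last pictures show all four upright, each within about 2 mm of its pad centre in the top view. The gripper was open and well clear, and the green look-alike was left alone. I took one set of pictures after the last release, so "standing still" rests on that and on the earlier bells looking steady between pictures.
- **Disagreement:** the scene camera read about 9 mm further in x than the top camera and the arm. The same offset showed for the pads and the held bells, so I placed by the top camera and used the scene view only for relative checks.

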